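Fit the battery and snap the cover on an under-cabinet light

ROBOT

A 6-joint arm with a two-finger parallel gripper is mounted at the origin on the work surface. World frame = base frame: x ahead of the robot, y to its left, z up, the work surface at z = 0. Lengths are in m, angles in degrees, forces in N, time in s.
With the tool pointing down it reaches from about 0.4 to 0.825 m from the base axis. Payload 7 kg.
Tool frame: the origin (TCP) lies between the finger pads; the fingertips stand 19 mm ahead of it and the grasp point (between the pads) is the TCP (r.tip_extent is the distance from the TCP to the fingertips, in m); z points along the fingers, y is the direction in which the jaws open and shut (so a half turn about z gives the same grasp; the last joint's range is limited). The gripper opens to 88 mm and grips with 3 to 60 N. Pads are 19 mm wide; open, the fingers measure 130 mm over their backs; the gripper's body (78 mm by 193 mm) begins 47 mm behind the grasp point.
Start: joints at [-57.92, 20.546, 0.682, 0, -70.136, -16.507], TCP at [0.181, -0.65, 0.246] pointing down, gripper open.
Joint ranges: [-176.03, 176.03], [-82.01, 121.73], [-58.28, 71.71], [-173.87, 95.51], [-174.79, -0.11], [-173.66, 173.66]. Speed limits (degrees/s): [136.94, 136.94, 172.46, 180, 180, 180].

INTERFACE

Orientations are given as [roll, pitch, yaw] about the fixed x, y, z axes, in that order (R = Rz(yaw) Ry(pitch) Rx(roll)).
In Python, from plant import r, capture, workorder, spotter gives the robot as it stands.
- The arm moves only by the tool step_arm, never from a script. Its argument "motion" is a list of rows, each a list of 5 numbers: the finger opening in m, from 0 to 0.0876, then the shift along the tool's x, y, z in m, then the turn about the tool's z in rad. In form: [[grip, dx, dy, dz, roll], ...]. A call has 1 to 5 rows; each row is the pose to reach, as a shift and turn from the pose commanded when the call began, along the tool's axes at that moment; what a row does not reach only later rows make up. A row lasts 1/8 s, in which the tool goes at most 62.5 mm and 10.7 degrees, less where a joint would pass 70% of its speed; a pose out of reach is approached as far as the arm can. A call with a gripper value outside its range is refused whole. The fingers move at their own pace and stop on an object; "newtons" is the grip in N (left out, the last holds). Time passes only in rows, so rows that repeat a pose let the fingers close. It gives the time, the measured TCP pose, the force and the opening at its end, in the units of the state.
- r.get_state(): the state, without advancing time (a new reading comes with each control period).
- capture(name): name is "side" or "top" or "wrist"; returns a dict with "image" (384x512x3 uint8, red, green, blue), "z_map" (384x512 float32, m along the optical axis (not along the pixel's ray), 0 where there is no reading), "fx", "fy", "cx", "cy" (pixels), "D" ([k1, k2, p1, p2, k3] as OpenCV has them; the pictures are not rectified), "pose" (4x4, takes a point from camera to world coordinates). Camera axes: x right, y down, z forward; pixel columns grow to the right and rows downward; lengths in m; the calibration is good to about 2 mm. A picture is of the moment at which its call begins.
- workorder.close_job(): hands the job in, once; it reports no verdict.
Trained networks look in the newest picture that a camera, given by its name, has taken for a name from the list of things; names that differ only in an ending like _2 or _b are one class to them, and where a whole thing is asked for, a point or a joint stands for the part that bears it (a point fixed in the world has none). Each returns a list of dicts, best first, with "p" (0 to 1); they miss things now and then, are a little off and sometimes report something else, mostly with a low value. They report only what shows in the picture. A call takes as long as a camera call. They do not tell look-alikes from the thing itself.
- spotter.regions_of(camera, label): "mask" (384x512 bool, what is visible of it).
- spotter.tip_of(camera, label): "location" ([x, y, z] in m, in world coordinates, good to about 4 mm: a listed point, or the origin of a listed thing).
The state is a dict: "time_s": time; "joints": joint angles; "qd": joint speeds; "joint_torque": joint torques, N m; "tcp_pos": TCP position; "eef_rot": TCP orientation; "contact_force": force on the tool from outside, world axes, zero at the start; "moment": the same for the moment, N m; "gripper_width": finger opening in m.
Only numpy, scipy, OpenCV 4.12 (cv2) and the standard library are available. Lean on these libraries where they do the work, as an engineer would, in place of code of your own. Each camera call takes 0.05 s, during which the arm holds its last target.

TASK

Put the slim battery pack into the pocket of the strip light, then take the light's white cover from the sloping stand and press it straight down over the light, fully home, until the hooks at both ends click over its ears, and let go. The cover is thin plastic: hold it lightly (no more than about 30 N of grip) and press it gently, with well under 60 N. Leave everything else standing where it is.

Things in the scene. Friction and masses are not known exactly. Their poses are not given: they have to be found in the camera images.
- light: Under-cabinet strip light lying on its back, fixed: an aluminium bar 210 long (its x) x 42 wide (y) x 16 mm high. Origin: centre of the bar's underside, on the counter; z up. On its flat top stand a pocket in the middle, a snap hook towards each end, and four small blocks beyond the hooks (82 to 98 mm from the middle, 28 mm above the counter). The same either way round.
- pocket (a point): Centre of the pocket's floor on the light's top, 16 mm above the counter, axes as the light's. The pocket is 75 x 27 mm inside, with 3 mm walls 10 mm high; the long walls exist only at the corners (outermost 15 mm), so the middle 45 mm of each long side is open for fingers.
- hook_a (a joint): Spring angle (rad) of the hook at the light's +x end: 0 upright (at rest or clicked), to about 0.2 pushed outward. Each hook is an aluminium strip 14 mm wide, 40 mm above the counter at its top, with an inward barb and above it a ramp leaning outward to 75 mm from the light's middle. Ears pushed down the ramps bend both hooks; it takes 8 to 16 N in all, then they snap over the ears.
- hook_b (a joint): The same for the hook at the light's -x end.
- hook_a_tip (a point): Inward tip of hook_a's barb at rest: 66.5 mm from the light's middle, at the barb's flat underside, 22.5 mm above the counter.
- hook_b_tip (a point): Tip of hook_b's barb at rest.
- cover: The light's thin white cover, a trough open below, 120 long (x) x 44 wide (y) x 32 mm high, walls 3 mm, 70 to 120 g, with a flat ear at each end (see ear_a). Origin: centre of the open underside; z out through the closed top. Starts open side down on the sloping stand, length up the slope. Home: origin 16 mm above the counter over the light's middle, 2.5 mm play round the pocket; either way round.
- ear_a (a point): Underside of the ear at the cover's +x end, 65 mm from the cover's origin. Ears are 10 long, 20 wide, 4 mm thick, flush with the cover's underside (140 mm over both ears); home, they lie on the light's top under the barbs.
- ear_b (a point): Underside of the ear at the cover's -x end.
- stand: Dark wooden easel, fixed: a board 162 x 42 mm whose face rises at 35 degrees towards the stand's +x (roughly towards the robot, so it faces away from it), with a 10 mm lip at its low end on which the cover's ear rests. Board narrower than the cover, so fingers can pass beside it; top edge 120 mm above the counter. Foot 150 x 60 mm. Origin: centre of the foot on the counter, z up.
- pack: The light's battery pack, the slim one: plain grey block 70 long (x) x 22 wide (y) x 26 mm high, 60 to 120 g, lying on the counter. Origin: centre of its underside, z up. Fits the pocket either way round, with about 2.5 mm to spare each side, and stands 16 mm above the pocket's walls.
- wide_pack: A grey battery pack of another lamp, 70 x 40 x 26 mm: too wide for the pocket. Origin: centre of its underside.
- mill: Dark wooden pepper mill, 52 mm across, 150 mm tall. Origin: centre of its foot.
- salt: Glass salt jar, 48 mm across, 75 mm tall. Origin: centre of its underside.
- tin: Plain steel tin, 60 mm across, 60 mm tall. Origin: centre of its underside.
- mug: White mug, 80 mm across, 90 mm tall. Origin: centre of its underside.
- oil: Green glass oil bottle, 64 mm across, 210 mm tall. Origin: centre of its underside.
- bowl: White bowl, 100 mm across, 50 mm tall. Origin: centre of its underside.
- driver: Screwdriver lying on the counter at the robot's left. Origin: under the middle of it.
Not all that is in view belongs to the job. Leave any purple or yellow look-alike of the pack alone.

How it is judged (in metres and radians):
On the way, in this order (a step that is already met when the one before it is completed fails the run):
1. the slim pack lies flat in the light's pocket, let go, before the cover is on (horizontal distance between pack and pocket below 0.006 m and z of pack in the frame of light between 0.012 and 0.0195 m and angle between the x axis of pack and the x axis of light, either way round below 0.12 rad and angle between pack's own z axis and vertical below 0.1 rad and contact force between the fingers and pack below 0.2 N and distance between cover and pocket above 0.06 m), for 0.2 s.
2. the cover is fully home on the light with both hooks clicked over its ears (z of ear_a in the frame of light between 0.012 and 0.0195 m and z of ear_b in the frame of light between 0.012 and 0.0195 m and x of cover in the frame of light between -0.005 and 0.005 m and y of cover in the frame of light between -0.005 and 0.005 m and angle between the x axis of cover and the x axis of light, either way round below 0.08 rad and angle between cover's own z axis and vertical below 0.06 rad and value of joint each of hook_a, hook_b below 0.06 rad), for 0.2 s.
At the end, for the whole second after the job is handed in: Pack flat in the pocket: within 6 mm of its middle, 3.5 mm of its floor, 0.12 rad in line. Cover on the light: both ears within 3.5 mm of its top, centred within 5 mm, in line 0.08 rad, level 0.06 rad, both hooks back within 0.06 rad of upright. Both parts at rest (all of step 2 and horizontal distance between pack and pocket below 0.006 m and z of pack in the frame of light between 0.012 and 0.0195 m and angle between the x axis of pack and the x axis of light, either way round below 0.12 rad and angle between pack's own z axis and vertical below 0.1 rad and linear speed of each of cover, pack below 0.02 m/s); the robot touches nothing.
It fails at once if the cover is squeezed or pressed too hard (over 90 N between fingers and cover, both pads together counted, or over 60 N between cover and light) (contact force between the fingers and cover above 90 N or contact force between light and cover above 60 N).
It fails at once if a bystander is shoved more than 30 mm or tipped over (distance of any of wide_pack, mill, salt, tin, mug, oil, bowl, driver from where it was at the start of the episode above 0.03 m or angle between any of wide_pack, mill, salt, tin, mug, oil, bowl's own z axis and vertical above 0.5 rad).
It also fails if it takes over 72 s, if anything falls off the work surface, if the arm or the gripper's body presses on something with over 40 N, if the wrist force passes 120 N, or if a joint passes its speed limit or range.

## Working session

There is one attempt and no reset: what is moved stays moved. The work goes in short steps, Python scripts to look and compute and a tool call to move; the robot and the scene stay as the last step left them, time stands still between calls to the robot, and variables do not carry over. Pictures are saved under pics/ and viewed, and the job is handed in when it is done.

Besides the shell and the picture viewer there is one more tool, called after "Call:" as name(argument=value, ...) on one line, values as JSON. step_arm: Moves the arm, as the interface text tells. Its arguments: {"type":"object","properties":{"motion":{"type":"array","items":{"type":"array","items":{"type":"number"}}},"newtons":{"type":"number"}},"required":["motion"]}

```bash
mkdir -p pics; ls; python3 - <<'E'
from plant import r, capture, workorder, spotter
import cv2,numpy as np
print(r.get_state())
for n in ["side","top"]:
    c=capture(n); cv2.imwrite(f"pics/{n}0.png",cv2.resize(c["image"][:,:,::-1],(800,600)))
    np.savez(f"{n}0.npz",**{k:np.array(v) for k,v in c.items()})
    print(n,c["fx"],c["cx"],c["cy"],c["D"],c["pose"])
    for l in ["light","pocket","hook_a_tip","cover","ear_a","stand","pack","wide_pack","mill","salt","tin","mug","oil","bowl","driver"]:
        try: print(l,[(round(d["p"],2),np.round(d["location"],3).tolist()) for d in spotter.tip_of(n,l)])
        except Exception as e: print(l,e)
E
```

```text
pics
{'time_s': 0.0, 'joints': array([-5.79208139e+01,  2.05911753e+01,  6.33636435e-01, -2.11974885e-02,
       -7.01351508e+01, -1.65047872e+01]), 'qd': array([-0.00260428, -0.00864635,  0.03417863,  0.08439757,  0.02592195,
       -0.06007847]), 'joint_torque': array([-5.36384887e-04, -5.82721031e+01,  2.93068510e+01,  6.99753553e+00,
        6.93037538e-03, -1.14324419e-04]), 'tcp_pos': array([ 0.1810659 , -0.6497851 ,  0.24462116]), 'eef_rot': array([ 1.79905468e+02, -7.22955069e-03, -1.64432814e+02]), 'contact_force': array([ 0.52316473,  0.88187555, -0.0240687 ]), 'moment': array([ 0.04604001, -0.02280731, -0.03934068]), 'gripper_width': 0.0876677864848323}
side 452.42151418192924 250.44798522762497 192.01899660225519 [-0.11025138  0.          0.          0.          0.        ] [[-0.85292911 -0.31836089  0.4137128   0.03760317]
 [-0.52202502  0.51811295 -0.67753144  0.90771145]
 [ 0.00134955 -0.79385472 -0.60810596  0.91603204]
 [ 0.          0.          0.          1.        ]]
light [(0.67, [0.553, -0.207, -0.002]), (0.67, [0.787, 0.007, 0.002])]
pocket [(0.88, [0.553, -0.2
[... 1390 characters left out ...]
r [(0.69, [0.584, 0.25, 0.067])]
ear_a [(0.64, [0.534, 0.231, 0.105])]
stand [(0.95, [0.568, 0.243, 0.002]), (0.54, [0.447, -0.007, -0.001])]
pack [(0.78, [0.706, -0.099, 0.0]), (0.72, [0.719, 0.105, -0.003]), (0.62, [0.692, 0.007, -0.005]), (0.43, [0.371, 0.11, 0.0])]
wide_pack [(0.72, [0.56, 0.017, -0.001]), (0.64, [0.372, 0.108, 0.001])]
mill [(0.55, [0.447, -0.003, -0.004]), (0.36, [0.667, -0.424, 0.002])]
salt [(0.55, [0.373, 0.108, 0.001])]
tin [(0.72, [0.378, -0.136, -0.003])]
mug [(0.93, [0.685, 0.411, -0.001]), (0.5, [0.562, 0.02, 0.002])]
oil [(0.8, [0.794, 0.003, -0.003])]
bowl [(0.67, [0.682, 0.412, 0.002]), (0.64, [0.666, -0.426, -0.001])]
driver [(0.65, [0.508, 0.448, -0.002])]
```

View pics/side0.png

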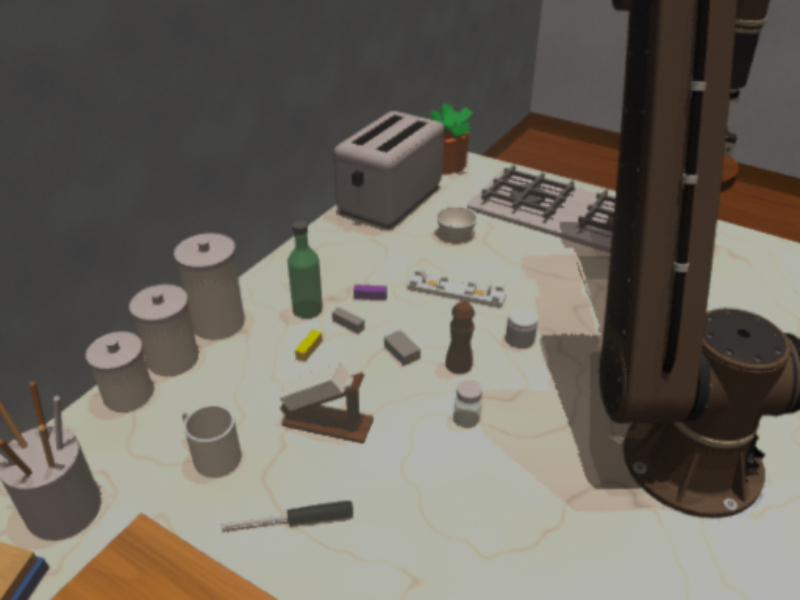

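View pics/top0.png

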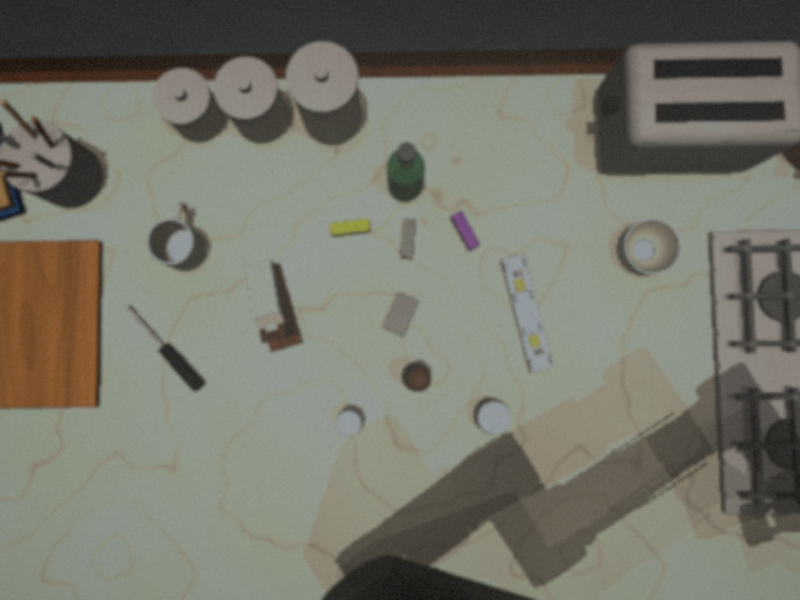

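The grey blocks are the slim pack at top (408,238) / side (348,320) and the wide pack at top (401,314). Yellow (350,227) and purple (465,230) are look-alikes. The narrow grey one fits 70x22. I'll measure it with depth and check an enlarged crop.

```bash
cat > h.py <<'E'
import numpy as np,cv2
def cloud(c,mask=None):
    z=c["z_map"].astype(float); v,u=np.nonzero((z>0)&(mask if mask is not None else True))
    K=np.array([[c["fx"],0,c["cx"]],[0,c["fy"],c["cy"]],[0,0,1.]])
    p=cv2.undistortPoints(np.stack([u,v],1).astype(np.float64)[:,None],K,np.array(c["D"],float))[:,0]
    zz=z[v,u]; P=np.c_[p*zz[:,None],zz,np.ones(len(zz))]
    return (P@np.array(c["pose"]).T)[:,:3],u,v
def go(x,y,z,yaw):
    "shift in tool axes + roll to get to a world pose, tool down"
    from plant import r
    s=r.get_state(); R=cv2.Rodrigues(np.zeros(3))[0]
    from scipy.spatial.transform import Rotation as Ro
    R=Ro.from_euler('xyz',s["eef_rot"],degrees=True).as_matrix()
    d=R.T@(np.array([x,y,z])-s["tcp_pos"])
    dy=(yaw-s["eef_rot"][2]+90)%180-90
    print("t",round(s["time_s"],2),"tcp",np.round(s["tcp_pos"],4),np.round(s["eef_rot"],2),"w",round(s["gripper_width"],4),"F",np.round(s["contact_force"],1))
    print("shift",np.round(d,4),"roll",round(np.radians(-dy),4),"j",np.round(s["joints"],1))
def rect(P):
    (c,s,a)=cv2.minAreaRect((P[:,:2]*1000).astype(np.float32))
    if s[0]<s[1]: s=s[::-1]; a+=90
    return np.round(c,1),np.round(s,1),round((a+90)%180-90,1)
E
python3 - <<'E'
from h import *
from plant import capture,spotter
for n in ["top","side"]:
    c=capture(n)
    for l in ["pack","wide_pack","light","cover","stand"]:
        for d in spotter.regions_of(n,l):
            P,u,v=cloud(c,d["mask"])
            if len(P)<20: continue
            zt=np.percentile(P[:,2],90)
            T=P[(P[:,2]>zt-0.006)&(P[:,2]<zt+.006)]
            print(n,l,round(d["p"],2),len(P),"uv",u.mean().round(),v.mean().round(),"z",np.round(np.percentile(P[:,2],[5,50,90]),3),"rect",*rect(T))
c=capture("top")
im=c["image"][:,:,::-1]
cv2.imwrite("pics/crop1.png",cv2.resize(im[120:250,150:360],(800,495),interpolation=cv2.INTER_CUBIC))
E
```

```text
top pack 0.72 205 uv 261.0 152.0 z [0.021 0.026 0.029] rect [692.9   3.7] [69.9 21.6] -6.6
top pack 0.72 191 uv 297.0 147.0 z [0.019 0.025 0.029] rect [704.8 -98.2] [66.7 20.7] 27.3
top pack 0.48 168 uv 223.0 146.0 z [0.021 0.026 0.029] rect [712.9 109.3] [64.4 19.6] -83.7
top wide_pack 0.71 340 uv 256.0 201.0 z [0.022 0.026 0.029] rect [557.1  19.2] [68.2 39.6] -24.8
top light 0.85 1171 uv 337.0 200.0 z [0.011 0.016 0.025] rect [ 560.1 -204.9] [199.8  41.7] 13.0
top cover 0.77 804 uv 169.0 189.0 z [0.064 0.105 0.125] rect [557.3 239.1] [43.5 29.9] -73.7
top cover 0.7 966 uv 417.0 157.0 z [0.004 0.021 0.048] rect [ 668.9 -421. ] [94.8 93.6] -87.5
top stand 0.65 1175 uv 337.0 201.0 z [0.011 0.016 0.025] rect [ 560.2 -205.6] [199.8  43.1] 13.0
top stand 0.58 608 uv 181.0 205.0 z [0.003 0.011 0.114] rect [522.1 229.6] [42.5 20.7] -73.5
side pack 0.72 213 uv 197.0 220.0 z [0.005 0.025 0.029] rect [714.  108.6] [72.7 22.8] -82.6
side pack 0.69 196 uv 223.0 205.0 z [0.001 0.021 0.027] rect [690.3   9. ] [69.8 24.2] -7.0
side pack 0.45 230 uv 236.0 187.0 z [-0.     0.018  0.027] rect [703.6 -95.1] [68.8 29.2] 24.8
side wide_pack 0.56 313 uv 256.0 222.0 z [0.005 0.024 0.028] rect [556.3  22.1] [71.6 40.6] -23.3
side light 0.94 721 uv 292.0 186.0 z [0.002 0.015 0.024] rect [ 552.  -201.7] [202.4  50. ] 14.0
side cover 0.91 820 uv 202.0 247.0 z [0.055 0.099 0.124] rect [556.8 240.6] [48.1 32.5] -80.2
side cover 0.61 721 uv 292.0 186.0 z [0.002 0.015 0.023] rect [ 552.1 -204.6] [202.7  49.8] 12.1
side stand 0.7 1105 uv 212.0 267.0 z [0.007 0.012 0.083] rect [521.3 235.8] [29.7  7.2] -83.9
```

View pics/crop1.png

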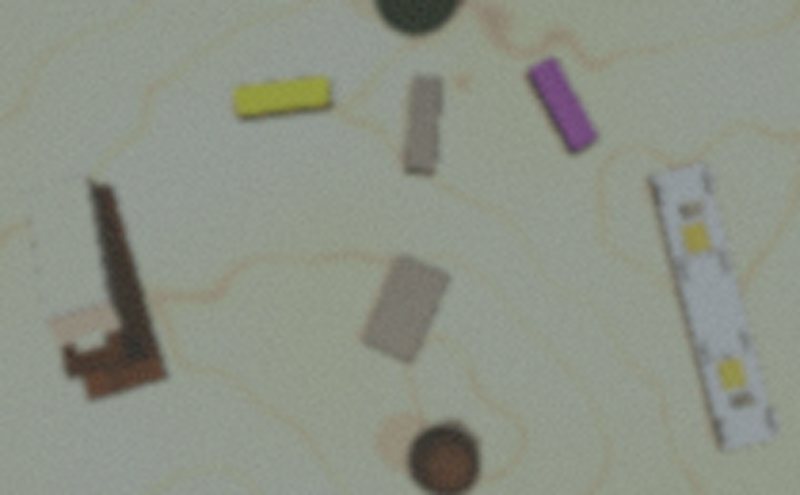

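The slim pack is at crop (424,125), narrow and grey. The wide one is at (406,308). I'm moving above the slim pack.

```bash
python3 -c "
from h import *
go(.692,.005,.2,-6.6)"
```

```text
t 2.25 tcp [ 0.1812 -0.6502  0.2456] [-180.     -0.   -164.43] w 0.0875 F [-0.4 -0.1  0.5]
shift [-0.668   0.494   0.0456] roll 0.387 j [-57.9  20.5   0.7   0.  -70.1 -16.5]
```

Call:
step_arm(motion=[[0.0876,-0.048,0.0355,0,0.08],[0.0876,-0.096,0.071,0,0.16],[0.0876,-0.144,0.1065,0,0.24],[0.0876,-0.192,0.142,0,0.32],[0.0876,-0.24,0.1775,0,0.387]])

```text
time_s: 2.88
tcp_pos: [0.3657, -0.4132, 0.2459]
eef_rot: [-180.0, 0.0, 173.3]
contact_force: [0.0, 0.1, 0.5]
gripper_width: 0.0873
```

```bash
python3 -c "
from h import *
go(.692,.005,.2,-6.6)"
```

```text
t 2.88 tcp [ 0.3657 -0.4132  0.2459] [-1.7998e+02  4.0000e-02  1.7326e+02] w 0.0873 F [0.  0.1 0.5]
shift [-0.2749  0.4537  0.0459] roll -0.0024 j [-28.1   8.9 -15.    0.  -66.  -68.6]
```

Call:
step_arm(motion=[[0.07,-0.03,0.05,0.005,0],[0.07,-0.061,0.1,0.01,0],[0.07,-0.0915,0.151,0.015,0],[0.07,-0.122,0.201,0.02,0],[0.06,-0.153,0.252,0.025,0]])

```text
time_s: 3.5
tcp_pos: [0.5467, -0.1803, 0.2208]
eef_rot: [-180.0, 0.0, 173.4]
contact_force: [0.8, -1.0, -0.2]
gripper_width: 0.0645
```

Call:
step_arm(motion=[[0.06,-0.03,0.05,0.005,0],[0.06,-0.061,0.1,0.01,0],[0.06,-0.0915,0.151,0.015,0],[0.06,-0.122,0.2017,0.021,0],[0.06,-0.122,0.2017,0.021,0]])

```text
time_s: 4.12
tcp_pos: [0.6916, 0.0077, 0.1976]
eef_rot: [-180.0, -0.1, 173.6]
contact_force: [0.4, -0.1, -0.9]
gripper_width: 0.06
```

```bash
python3 - <<'E'
from h import *
from plant import capture,spotter
go(.692,.005,.2,-6.6)
c=capture("wrist")
cv2.imwrite("pics/w1.png",c["image"][:,:,::-1])
for d in spotter.regions_of("wrist","pack"):
    P,u,v=cloud(c,d["mask"]); T=P[P[:,2]>.02]
    print(d["p"],len(P),u.mean(),v.mean(),np.median(T[:,2]),*rect(T))
E
```

```text
t 4.12 tcp [0.6916 0.0077 0.1976] [-1.7997e+02 -9.0000e-02  1.7359e+02] w 0.06 F [ 0.4 -0.1 -0.9]
shift [-0.0007 -0.0026 -0.0024] roll 0.0034 j [  16.7   23.9   -0.7   -0.   -65.6 -113.1]
0.8 1609 165.28651336233685 191.73213175885644 0.026128343132476778 [706.5 -97.2] [69.7 22.7] 27.9
0.76 1227 251.7237163814181 171.400162999185 0.026163331178865684 [692.8   3.8] [69.  20.9] -6.1
0.63 1595 345.86081504702196 180.18056426332288 0.026077657024521916 [715.2 108.2] [70.6 22.3] -83.3
```

View pics/w1.png

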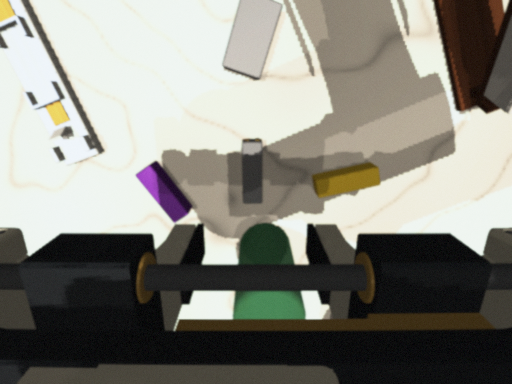

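The wrist view shows the slim pack at (252,171), purple at (164,190) and yellow at (346,180). The oil bottle stands beyond the hand, clear of its body. I'm descending on the pack at (0.6925, 0.004).

Call:
step_arm(motion=[[0.05,-0.001,-0.0035,0.05,0.003],[0.05,-0.001,-0.0035,0.1,0.003],[0.05,-0.001,-0.0035,0.14,0.003],[0.05,-0.001,-0.0035,0.16,0.003],[0.05,-0.001,-0.0035,0.16,0.003]])

```text
time_s: 4.85
tcp_pos: [0.69, -0.0002, 0.039]
eef_rot: [-180.0, -0.1, 173.2]
contact_force: [-0.9, -0.7, 0.8]
gripper_width: 0.0499
```

```bash
python3 -c "
from h import *
go(.6925,.0042,.0225,-6.4)"
```

```text
t 4.85 tcp [ 6.9e-01 -2.0e-04  3.9e-02] [-1.7995e+02 -1.0000e-01  1.7318e+02] w 0.0499 F [-0.9 -0.7  0.8]
shift [-0.002   0.0046  0.0165] roll -0.0073 j [  16.1   32.1  -10.     0.   -48.  -112.9]
```

Call:
step_arm(motion=[[0.05,-0.002,0.0045,0.0165,-0.006],[0.05,-0.002,0.0045,0.0165,-0.006],[0.012,-0.002,0.0045,0.0165,-0.006],[0.012,-0.002,0.0045,0.0165,-0.006],[0.012,-0.002,0.0045,0.0165,-0.006]], newtons=20)

```text
time_s: 5.48
tcp_pos: [0.6934, 0.005, 0.0235]
eef_rot: [180.0, 0.0, 173.6]
contact_force: [0.0, -1.0, -1.1]
gripper_width: 0.0255
```

Call:
step_arm(motion=[[0.012,0,0,0,0],[0.012,0,0,-0.03,0],[0.012,0,0,-0.07,0],[0.012,0,0,-0.11,0],[0.012,0,0,-0.11,0]])

```text
time_s: 6.1
tcp_pos: [0.6953, 0.0052, 0.1373]
eef_rot: [179.9, 0.4, 173.6]
contact_force: [-0.6, 0.0, -0.8]
gripper_width: 0.0217
```

```bash
python3 - <<'E'
from h import *
from plant import capture,spotter
go(.56,-.205,.13,13)
c=capture("top")
for l in ["pack","light"]:
  for d in spotter.regions_of("top",l)[:3]:
    P,u,v=cloud(c,d["mask"]); print(l,d["p"],len(P),P.mean(0).round(3))
# light bar from cloud: all points near
P,u,v=cloud(c); m=(np.hypot(P[:,0]-.558,P[:,1]+.205)<.13)&(P[:,2]>.009)&(P[:,2]<.035)
print("light top",*rect(P[m]),m.sum())
E
```

```text
t 6.1 tcp [0.6953 0.0052 0.1373] [179.89   0.37 173.6 ] w 0.0217 F [-0.6  0.  -0.8]
shift [ 0.111  -0.224   0.0061] roll -0.3387 j [ 1.650e+01  2.660e+01 -4.700e+00  1.000e-01 -5.840e+01 -1.129e+02]
pack 0.55 55 [0.666 0.007 0.137]
light 0.68 1150 [ 0.554 -0.205  0.018]
light 0.17 289 [ 0.448 -0.004  0.121]
light top [ 556.8 -206.5] [210.2  43.6] 13.2 1148
```

Call:
step_arm(motion=[[0.012,0.022,-0.045,0,-0.085],[0.012,0.044,-0.09,0,-0.17],[0.012,0.067,-0.135,0,-0.255],[0.012,0.089,-0.18,0,-0.34],[0.012,0.111,-0.224,0,-0.34]])

```text
time_s: 6.88
tcp_pos: [0.5559, -0.2064, 0.1316]
eef_rot: [180.0, -0.1, -166.9]
contact_force: [0.2, -0.6, -0.7]
gripper_width: 0.0219
```

Call:
step_arm(motion=[[0.012,0,0,0,0],[0.012,0,0,0,0]])

```text
time_s: 7.12
tcp_pos: [0.5573, -0.2054, 0.1321]
eef_rot: [180.0, -0.1, -167.0]
contact_force: [0.4, -0.2, -0.7]
gripper_width: 0.0219
```

```bash
python3 - <<'E'
from h import *
from plant import capture,spotter
c=capture("wrist")
cv2.imwrite("pics/w2.png",c["image"][:,:,::-1])
for l in ["hook_a_tip","pocket"]:
  print(l,[(round(d["p"],2),np.round(d["location"],4).tolist()) for d in spotter.tip_of("wrist",l)])
P,u,v=cloud(c); m=(np.hypot(P[:,0]-.558,P[:,1]+.205)<.13)&(P[:,2]>.009)&(P[:,2]<.035)
print("light top",*rect(P[m]),m.sum())
# held pack
m=(np.hypot(P[:,0]-.557,P[:,1]+.205)<.045)&(P[:,2]>.1)&(P[:,2]<.15)
print("held",*rect(P[m]),m.sum(),np.percentile(P[m][:,2],[5,50,95]))
c=capture("side")
cv2.imwrite("pics/s2.png",cv2.resize(c["image"][120:260,200:400,::-1],(800,560),interpolation=cv2.INTER_CUBIC))
go(.557,-.2065,.1,13.2)
E
```

```text
hook_a_tip []
pocket [(0.82, [0.5619, -0.2016, 0.0161])]
light top [ 523.4 -214. ] [140.4  42.1] 13.2 5807
held [ 554.8 -202.2] [71.4 50. ] 34.1 5868 [0.11976948 0.13461809 0.14383131]
t 7.33 tcp [ 0.5582 -0.2044  0.1326] [ 1.7999e+02 -3.0000e-02 -1.6688e+02] w 0.022 F [ 0.1 -0.4 -0.4]
shift [ 0.0016 -0.0018  0.0326] roll -0.0015 j [ -1.3  18.6 -18.2  -0.  -53.3 -75.6]
```

View pics/w2.png

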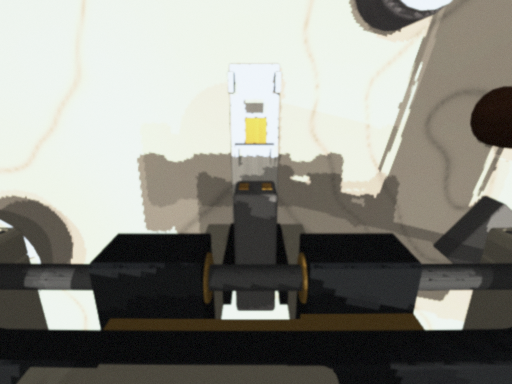

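View pics/s2.png

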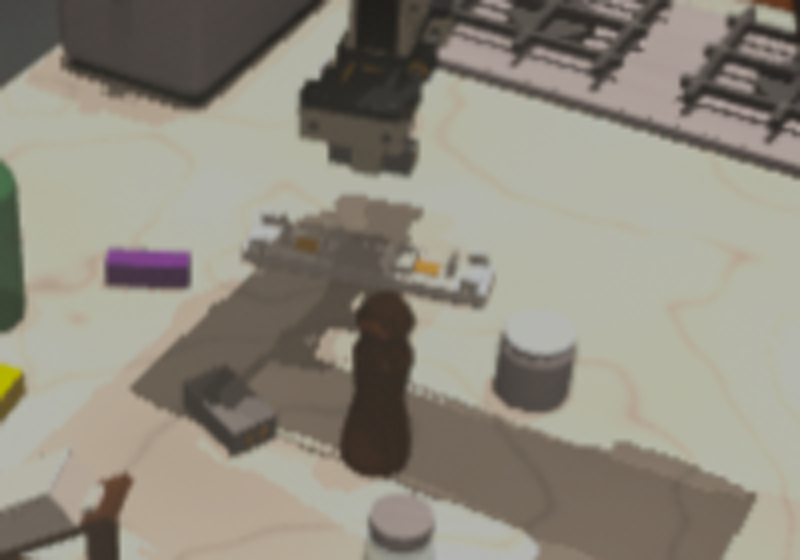

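```bash
python3 - <<'E'
from h import *
from plant import capture,r
from scipy.spatial.transform import Rotation as Ro
c=capture("wrist"); s=r.get_state()
R=Ro.from_euler('xyz',s["eef_rot"],degrees=True).as_matrix()
P,u,v=cloud(c); T=(P-s["tcp_pos"])@R
m=(abs(T[:,1])<.009)&(abs(T[:,2])<.025)&(abs(T[:,0])<.05)
for z0 in np.arange(-.006,.026,.004):
    k=m&(abs(T[:,2]-z0)<.002)
    if k.sum(): print(round(z0,3),k.sum(),np.percentile(T[k,0],[5,50,95]).round(4))
k=(abs(T[:,0]-.033)<.004)&(abs(T[:,2])<.02)&(abs(T[:,1])<.03)
print("y",np.percentile(T[k,1],[1,99]))
go(.5571,-.2062,.1,13.2)
E
```

```text
-0.006 27 [-0.0019  0.0204  0.0331]
-0.002 3145 [-0.0305  0.0119  0.0334]
0.002 88 [0.0345 0.0348 0.0351]
0.006 105 [0.0345 0.035  0.0355]
0.01 77 [0.0346 0.035  0.0355]
0.014 72 [0.0346 0.0352 0.0355]
0.018 51 [0.0345 0.0348 0.0351]
0.022 30 [0.0344 0.0348 0.035 ]
y [-0.01053534  0.01071528]
t 7.38 tcp [ 0.5582 -0.2045  0.1327] [ 1.7999e+02 -3.0000e-02 -1.6688e+02] w 0.0218 F [ 0.9 -0.6 -1.1]
shift [ 0.0014 -0.0014  0.0327] roll -0.0014 j [ -1.3  18.5 -18.2  -0.  -53.3 -75.6]
```

Call:
step_arm(motion=[[0.012,0.0014,-0.0014,0.03,0],[0.012,0.0014,-0.0014,0.06,0],[0.012,0.0014,-0.0014,0.075,0],[0.012,0.0014,-0.0014,0.075,0]])

```text
time_s: 7.88
tcp_pos: [0.5564, -0.2066, 0.0572]
eef_rot: [180.0, -0.1, -166.9]
contact_force: [-0.0, -0.1, -0.2]
gripper_width: 0.0215
```

```bash
python3 - <<'E'
from h import *
from plant import capture,r
c=capture("wrist")
P,u,v=cloud(c); m=(np.hypot(P[:,0]-.558,P[:,1]+.205)<.13)&(P[:,2]>.009)&(P[:,2]<.030)
cn,sz,a=rect(P[m]); L=sz[0]; t=np.radians(a)
e=cn-L/2*np.array([np.cos(t),np.sin(t)]); print(cn,sz,a,"light c",e+105*np.array([np.cos(t),np.sin(t)]))
go(.5571,-.2062,.0395,13.2)
E
```

```text
[ 544.2 -209. ] [184.5  42.3] 13.1 light c [ 556.61819358 -206.11019583]
t 7.92 tcp [ 0.5571 -0.2068  0.0582] [-1.7999e+02 -2.0000e-02 -1.6691e+02] w 0.0219 F [ 0.5 -0.1 -0.5]
shift [-0.0002  0.0006  0.0187] roll -0.0019 j [ -1.5  23.5 -22.4   0.  -44.1 -75.4]
```

Call:
step_arm(motion=[[0.012,0,0.0006,0.008,0],[0.012,0,0.0006,0.014,0],[0.012,0,0.0006,0.0185,0],[0.012,0,0.0006,0.0185,0]])

```text
time_s: 8.43
tcp_pos: [0.5566, -0.2063, 0.0395]
eef_rot: [-180.0, -0.0, -166.9]
contact_force: [-0.0, -0.0, -0.2]
gripper_width: 0.0223
```

```bash
python3 - <<'E'
from h import *
go(.5571,-.2062,.0395,13.2)
E
```

```text
t 8.43 tcp [ 0.5566 -0.2063  0.0395] [-1.8000e+02 -1.0000e-02 -1.6695e+02] w 0.0223 F [-0.  -0.  -0.2]
shift [-0.0005  0.     -0.    ] roll -0.0025 j [ -1.5  24.9 -23.4   0.  -41.7 -75.5]
```

Call:
step_arm(motion=[[0.012,0,0,0.001,0],[0.04,0,0,0.001,0],[0.04,0,0,0.001,0],[0.04,0,0,0,0],[0.04,0,0,0,0]])

```text
time_s: 9.05
tcp_pos: [0.5567, -0.2064, 0.0396]
eef_rot: [-180.0, 0.0, -167.0]
contact_force: [0.2, -0.7, -0.1]
gripper_width: 0.0397
```

Call:
step_arm(motion=[[0.04,0,0,-0.04,0],[0.04,0,0,-0.1,0],[0.05,0.02,0.02,-0.16,0],[0.07,0.03,0.07,-0.215,0],[0.07,0.03,0.12,-0.215,0.0]])

```text
time_s: 9.68
tcp_pos: [0.501, -0.096, 0.2581]
eef_rot: [-179.9, 0.3, -167.1]
contact_force: [1.4, 1.5, -1.0]
gripper_width: 0.0646
```

```bash
python3 - <<'E'
from h import *
from plant import capture,spotter
c=capture("top")
P,u,v=cloud(c); m=(np.hypot(P[:,0]-.557,P[:,1]+.206)<.06)&(P[:,2]>.034)&(P[:,2]<.05)
print("pack in pocket",*rect(P[m]),m.sum(),np.median(P[m,2]))
cv2.imwrite("pics/t3.png",cv2.resize(c["image"][140:260,150:390,::-1],(800,400),interpolation=cv2.INTER_CUBIC))
for l in ["cover","ear_a"]:
  print(l,[(round(d["p"],2),np.round(d["location"],4).tolist()) for d in spotter.tip_of("top",l)])
for n in ["top","side"]:
  if n=="side": c=capture("side"); P,u,v=cloud(c)
  m=(np.hypot(P[:,0]-.575,P[:,1]-.245)<.12)&(P[:,2]>.03)
  np.save(f"cl_{n}.npy",np.c_[P[m],c["image"][v[m],u[m]]])
cv2.imwrite("pics/s3.png",cv2.resize(c["image"][210:300,160:260,::-1],(660,594),interpolation=cv2.INTER_CUBIC))
go(.59,.25,.25,17)
E
```

```text
pack in pocket [0. 0.] [0. 0.] 0.0 0 nan
cover [(0.59, [0.582, 0.2501, 0.069])]
ear_a [(0.94, [0.5303, 0.2314, 0.109]), (0.94, [0.6392, 0.2649, 0.0337])]
t 9.88 tcp [ 0.5002 -0.0951  0.2553] [ 1.800e+02  1.000e-01 -1.668e+02] w 0.0697 F [ 0.8 -0.1  0.9]
shift [-0.1662  0.3155  0.0057] roll -0.0663 j [ 11.4   4.4 -19.1  -0.  -66.5 -88.2]
  return _methods._mean(a, axis=axis, dtype=dtype,
  ret = ret.dtype.type(ret / rcount)
```

View pics/t3.png

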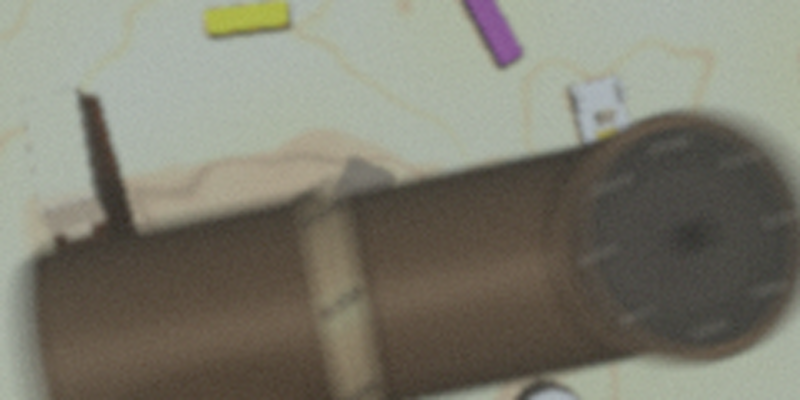

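View pics/s3.png

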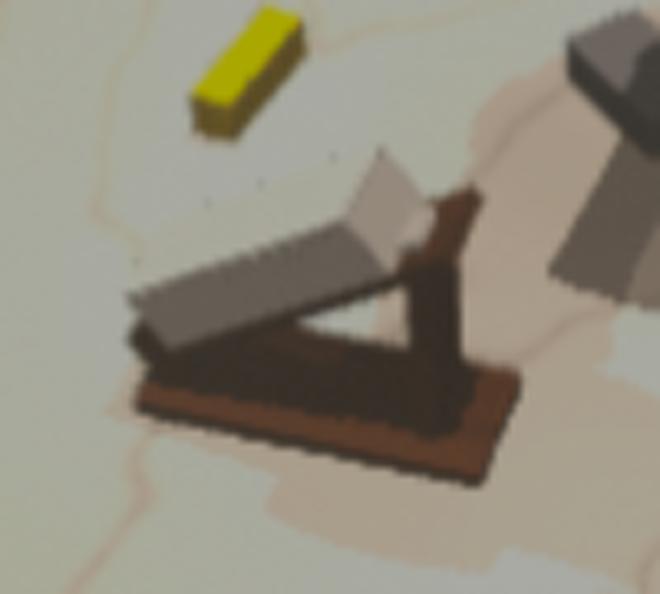

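The side crop shows the cover leaning on the stand: side wall at (260,285), upper end at (385,205). The arm hides the pocket in the top view. I'll fit the cover's pose from the clouds.

```bash
python3 - <<'E'
import numpy as np,cv2
from h import rect
for n in ["top","side"]:
    Q=np.load(f"cl_{n}.npy"); P=Q[:,:3]
    best=None; rng=np.random.default_rng(0)
    # RANSAC restricted to tilt ~35
    for _ in range(3000):
        a=P[rng.choice(len(P),3,False)]; nn=np.cross(a[1]-a[0],a[2]-a[0]); l=np.linalg.norm(nn)
        if l<1e-4: continue
        nn/=l; nn*=np.sign(nn[2])
        if not .77<nn[2]<.87: continue
        k=abs((P-a[0])@nn)<.0025
        if best is None or k.sum()>best.sum(): best=k
    T=P[best]; c=T.mean(0); nn=np.linalg.svd(T-c)[2][2]; nn*=np.sign(nn[2])
    print(n,len(P),best.sum(),"n",nn.round(3),"tilt",np.degrees(np.arccos(nn[2])).round(1),"az",np.degrees(np.arctan2(nn[1],nn[0])).round(1))
    # in-plane frame
    h=np.r_[nn[:2]/np.linalg.norm(nn[:2]),0]; yv=np.array([-h[1],h[0],0]); xv=np.cross(yv,nn) # down slope
    q=np.c_[(T-c)@xv,(T-c)@yv]
    (cc,s,a)=cv2.minAreaRect((q*1000).astype(np.float32)); print(cc,s,a)
    ctr=c+cc[0]/1000*xv+cc[1]/1000*yv; print("top centre",ctr.round(4),"origin",(ctr-.032*nn).round(4),"centroid",c.round(4))
E
```

```text
top 912 528 n [0.554 0.149 0.819] tilt 35.0 az 15.1
(2.5359840393066406, 0.09024620056152344) (126.02427673339844, 44.22842025756836) 1.1034473180770874
top centre [0.5992 0.2511 0.0971] origin [0.5815 0.2463 0.0709] centroid [0.5972 0.2504 0.0985]
side 1284 348 n [0.542 0.189 0.819] tilt 35.0 az 19.3
(2.391094207763672, -1.6122779846191406) (47.41408920288086, 122.93598175048828) 86.61000061035156
top centre [0.5988 0.2539 0.098 ] origin [0.5815 0.2479 0.0718] centroid [0.5964 0.2548 0.0994]
```

```bash
python3 -c "
from h import *
go(.595,.2515,.2,17.2)"
```

```text
t 9.88 tcp [ 0.5002 -0.0951  0.2553] [ 1.800e+02  1.000e-01 -1.668e+02] w 0.0697 F [ 0.8 -0.1  0.9]
shift [-0.1713  0.3158  0.0557] roll -0.0697 j [ 11.4   4.4 -19.1  -0.  -66.5 -88.2]
```

Call:
step_arm(motion=[[0.07,-0.028,0.052,0,-0.07],[0.07,-0.056,0.104,0,-0.07],[0.07,-0.084,0.156,0.01,-0.07],[0.07,-0.112,0.208,0.02,-0.07],[0.07,-0.14,0.26,0.03,-0.07]])

```text
time_s: 10.5
tcp_pos: [0.5788, 0.1893, 0.2232]
eef_rot: [-180.0, -0.1, -163.0]
contact_force: [1.2, -1.5, 0.7]
gripper_width: 0.07
```

Call:
step_arm(motion=[[0.07,-0.0313,0.0558,0.01,0],[0.07,-0.0313,0.0558,0.025,0],[0.07,-0.0313,0.0558,0.025,0]])

```text
time_s: 10.88
tcp_pos: [0.591, 0.25, 0.1967]
eef_rot: [-179.9, -0.3, -163.0]
contact_force: [-0.7, -0.9, -0.0]
gripper_width: 0.07
```

```bash
python3 - <<'E'
from h import *
from plant import capture,spotter
go(.595,.2515,.15,17.2)
c=capture("wrist")
cv2.imwrite("pics/w4.png",c["image"][:,:,::-1])
P,u,v=cloud(c); m=(np.hypot(P[:,0]-.575,P[:,1]-.245)<.12)&(P[:,2]>.03)&(P[:,2]<.14)
np.save("cl_w.npy",P[m])
c=capture("top")
P,u,v=cloud(c); m=(np.hypot(P[:,0]-.557,P[:,1]+.206)<.06)&(P[:,2]>.034)&(P[:,2]<.05)
print("pack in pocket",*rect(P[m]),m.sum(),np.median(P[m,2]))
cv2.imwrite("pics/t4.png",cv2.resize(c["image"][140:260,300:390,::-1],(600,800)[::1] if 0 else (450,600),interpolation=cv2.INTER_CUBIC))
m=(np.hypot(P[:,0]-.558,P[:,1]+.205)<.13)&(P[:,2]>.009)&(P[:,2]<.05)
print("light top",*rect(P[m]),m.sum())
E
sed -i 's/xx/xx/' h.py; python3 - <<'E'
import numpy as np,cv2
P=np.load("cl_w.npy"); print(len(P))
n=np.array([.548,.168,.819]); n/=np.linalg.norm(n)
d=(P-[.5815,.247,.0712])@n
hh,b=np.histogram(d,np.arange(-.05,.05,.002)); print([(round(b[i],3),int(hh[i])) for i in range(len(hh)) if hh[i]>50])
T=P[abs(d-.032)<.005]
c=T.mean(0); nn=np.linalg.svd(T-c)[2][2]; nn*=np.sign(nn[2]); print(nn)
h=np.r_[nn[:2]/np.linalg.norm(nn[:2]),0]; yv=np.array([-h[1],h[0],0]); xv=np.cross(yv,nn)
q=np.c_[(T-c)@xv,(T-c)@yv]
(cc,s,a)=cv2.minAreaRect((q*1000).astype(np.float32)); print(cc,s,a, "az",np.degrees(np.arctan2(h[1],h[0])))
ctr=c+cc[0]/1000*xv+cc[1]/1000*yv; print("top",ctr.round(4),"origin",(ctr-.032*nn).round(4), "grasp",(ctr-.008*nn).round(4))
E
```

```text
t 10.88 tcp [0.591  0.25   0.1967] [-179.9    -0.28 -162.97] w 0.07 F [-0.7 -0.9 -0. ]
shift [-0.0045  0.0004  0.0466] roll -0.003 j [  40.3   19.5   -7.4   -0.   -63.3 -113.3]
pack in pocket [ 556.3 -206.3] [69.4 23.4] 11.1 216 0.04226597227904727
light top [ 556.5 -206.3] [210.1  43.1] 13.4 1169
7896
[(np.float64(-0.008), 85), (np.float64(-0.006), 101), (np.float64(-0.004), 92), (np.float64(-0.002), 595), (np.float64(0.0), 817), (np.float64(0.002), 187), (np.float64(0.004), 294), (np.float64(0.006), 104), (np.float64(0.008), 108), (np.float64(0.01), 106), (np.float64(0.012), 117), (np.float64(0.014), 101), (np.float64(0.016), 115), (np.float64(0.018), 120), (np.float64(0.02), 117), (np.float64(0.022), 115), (np.float64(0.024), 121), (np.float64(0.026), 125), (np.float64(0.028), 130), (np.float64(0.03), 1354), (np.float64(0.032), 2985)]
[0.54421126 0.15739265 0.82405198]
(14.148590087890625, 0.0013675689697265625) (44.09675216674805, 121.36863708496094) 89.86809539794922 az 16.130525121962418
top [0.6001 0.2525 0.0969] origin [0.5826 0.2475 0.0705] grasp [0.5957 0.2512 0.0903]
```

View pics/w4.png

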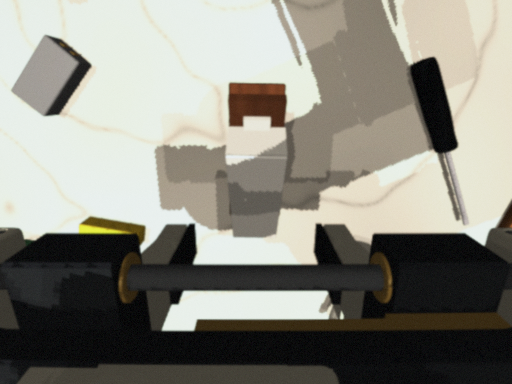

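View pics/t4.png

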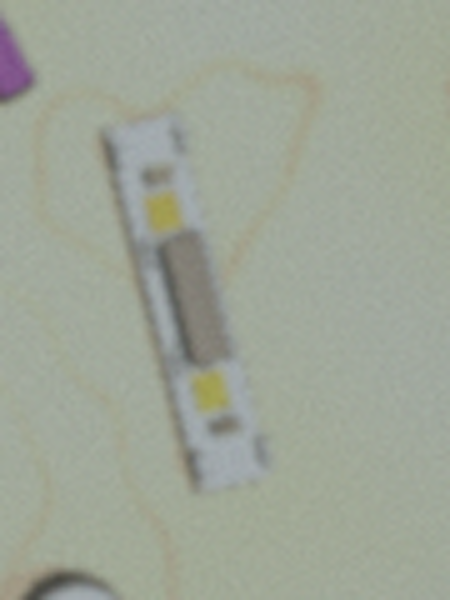

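The pack sits in the pocket: centre (556.3,-206.3) mm against the light's (556.5,-206.3), top at 42 mm. In the wrist view the cover is centred between the fingers at (256,190). I'm descending to grip it lightly.

Call:
step_arm(motion=[[0.065,-0.004,0,0.04,0.005],[0.065,-0.004,0,0.08,0.005],[0.065,-0.004,0,0.1,0.005],[0.065,-0.004,0,0.1,0.005]])

```text
time_s: 11.48
tcp_pos: [0.5951, 0.2506, 0.099]
eef_rot: [-180.0, -0.1, -163.3]
contact_force: [0.7, -0.3, -0.5]
gripper_width: 0.065
```

```bash
python3 -c "
from h import *
go(.5957,.2512,.0903,16.6)"
```

```text
t 11.47 tcp [0.5951 0.2506 0.099 ] [-1.7995e+02 -1.0000e-01 -1.6332e+02] w 0.065 F [ 0.7 -0.3 -0.5]
shift [-0.0008  0.0004  0.0087] roll 0.0015 j [  40.1   24.9  -13.3    0.   -51.9 -113.4]
```

Call:
step_arm(motion=[[0.065,-0.0008,0.0004,0.0085,0],[0.04,-0.0008,0.0004,0.0085,0],[0.04,-0.0008,0.0004,0.0085,0],[0.04,-0.0008,0.0004,0.0085,0],[0.04,-0.0008,0.0004,0.0085,0]], newtons=12)

```text
time_s: 12.1
tcp_pos: [0.5963, 0.2532, 0.0918]
eef_rot: [180.0, 0.1, -163.2]
contact_force: [-1.2, -1.3, 3.4]
gripper_width: 0.0443
```

Call:
step_arm(motion=[[0.04,0,0,0,0],[0.04,0,0,-0.01,0],[0.04,0,0,-0.03,0],[0.04,0,0,-0.06,0],[0.04,0,0,-0.09,0]])

```text
time_s: 12.72
tcp_pos: [0.5957, 0.253, 0.1819]
eef_rot: [-180.0, -0.0, -163.2]
contact_force: [0.5, -0.1, -0.8]
gripper_width: 0.0442
```

```bash
python3 - <<'E'
from h import *
from plant import capture
go(.47,-.375,.2,13)
c=capture("side"); cv2.imwrite("pics/s5.png",cv2.resize(c["image"][150:300,130:300,::-1],(680,600),interpolation=cv2.INTER_CUBIC))
E
```

```text
t 12.72 tcp [0.5957 0.253  0.1819] [-1.8000e+02 -4.0000e-02 -1.6322e+02] w 0.0442 F [ 0.5 -0.1 -0.8]
shift [ 0.3016 -0.565  -0.0178] roll 0.0659 j [  40.2   20.5   -8.    -0.   -61.5 -113.5]
```

View pics/s5.png

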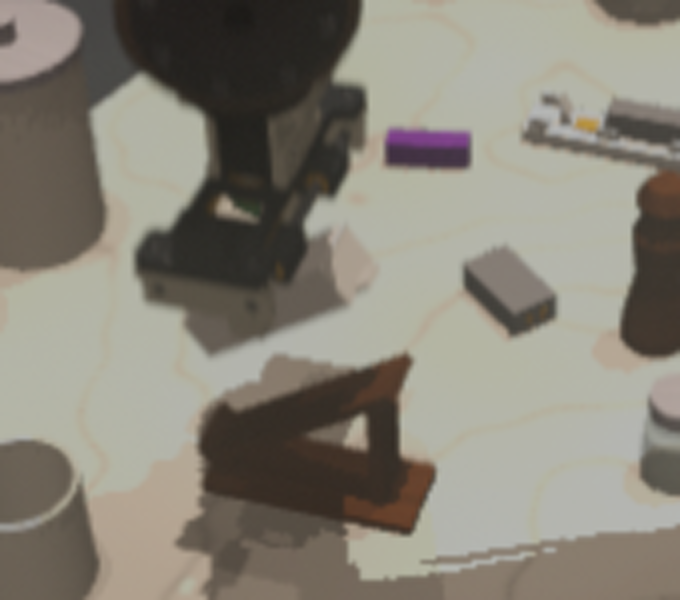

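The cover is held, still tilted, and clear of the stand; its end shows at (350,265). I'll carry it to the free counter beyond the light and level it there.

Call:
step_arm(motion=[[0.04,0,0,-0.04,0],[0.04,0.015,-0.03,-0.07,0],[0.04,0.04,-0.078,-0.07,0],[0.04,0.065,-0.126,-0.07,0],[0.04,0.09,-0.174,-0.07,0]])

```text
time_s: 13.4
tcp_pos: [0.5593, 0.059, 0.2513]
eef_rot: [180.0, 0.0, -163.2]
contact_force: [0.5, -0.2, -1.0]
gripper_width: 0.0438
```

Call:
step_arm(motion=[[0.04,0.026,-0.048,0,0.02],[0.04,0.052,-0.096,0,0.04],[0.04,0.078,-0.144,0,0.06],[0.04,0.104,-0.192,0,0.066],[0.04,0.13,-0.24,0,0.066]])

```text
time_s: 14.02
tcp_pos: [0.5042, -0.2083, 0.2514]
eef_rot: [180.0, 0.0, -167.0]
contact_force: [0.5, -0.9, -0.8]
gripper_width: 0.0438
```

```bash
python3 - <<'E'
from h import *
go(.47,-.375,.1,13)
E
```

```text
t 14.03 tcp [ 0.5042 -0.2083  0.2514] [ 1.8000e+02  3.0000e-02 -1.6699e+02] w 0.0438 F [ 0.5 -0.9 -0.8]
shift [ 0.0709 -0.1547  0.1514] roll 0.0001 j [ -1.9   8.1 -15.3  -0.  -66.6 -75.1]
```

Call:
step_arm(motion=[[0.04,0.022,-0.048,0.0,0],[0.04,0.044,-0.096,0.02,0],[0.04,0.066,-0.144,0.05,0],[0.04,0.071,-0.155,0.1,0],[0.04,0.071,-0.155,0.14,0]])

```text
time_s: 14.65
tcp_pos: [0.4693, -0.3749, 0.1091]
eef_rot: [179.9, -0.0, -167.2]
contact_force: [0.7, 0.6, -0.9]
gripper_width: 0.0442
```

Call:
step_arm(motion=[[0.04,0,0,0,0],[0.04,0,0,0,0]])

```text
time_s: 14.9
tcp_pos: [0.4715, -0.3742, 0.1127]
eef_rot: [-179.9, 0.1, -167.0]
contact_force: [1.0, -0.0, -0.3]
gripper_width: 0.0445
```

```bash
python3 - <<'E'
from h import *
from plant import capture
go(.47,-.375,.08,13)
c=capture("side"); cv2.imwrite("pics/s6.png",cv2.resize(c["image"][80:230,260:430,::-1],(680,600),interpolation=cv2.INTER_CUBIC))
c=capture("wrist"); cv2.imwrite("pics/w6.png",c["image"][:,:,::-1])
E
```

```text
t 14.9 tcp [ 0.4715 -0.3742  0.1127] [-1.7992e+02  6.0000e-02 -1.6696e+02] w 0.0445 F [ 1.  -0.  -0.3]
shift [ 0.0017 -0.0004  0.0327] roll 0.0007 j [-19.8  20.3 -18.6   0.  -51.  -57.1]
```

View pics/s6.png

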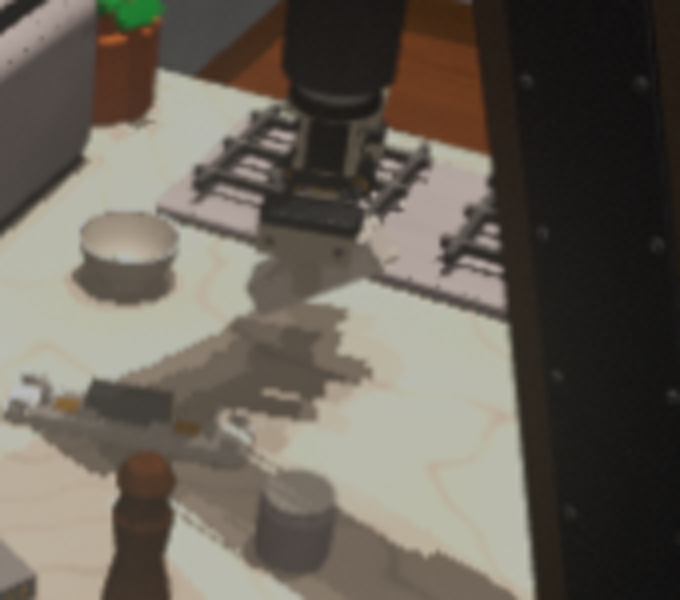

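View pics/w6.png

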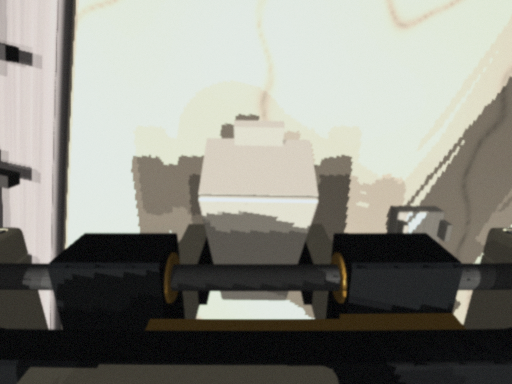

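Call:
step_arm(motion=[[0.04,0,0,0.015,0],[0.04,0,0,0.03,0],[0.04,0,0,0.045,0],[0.04,0,0,0.055,0],[0.04,0,0,0.06,0]], newtons=5)

```text
time_s: 15.62
tcp_pos: [0.47, -0.3738, 0.0501]
eef_rot: [180.0, -0.1, -167.0]
contact_force: [-1.0, -0.8, 0.8]
gripper_width: 0.0439
```

Call:
step_arm(motion=[[0.04,0,0,0.006,0],[0.04,0,0,0.012,0],[0.04,0,0,0.018,0],[0.04,0,0,0.022,0],[0.04,0,0,0.024,0]])

```text
time_s: 16.25
tcp_pos: [0.4704, -0.3738, 0.0268]
eef_rot: [180.0, -0.0, -167.0]
contact_force: [-0.3, 0.5, 0.0]
gripper_width: 0.0439
```

```bash
python3 - <<'E'
from h import *
from plant import capture
go(.47,-.375,.024,13)
c=capture("side"); cv2.imwrite("pics/s7.png",cv2.resize(c["image"][80:230,260:430,::-1],(680,600),interpolation=cv2.INTER_CUBIC))
c=capture("wrist"); cv2.imwrite("pics/w7.png",c["image"][:,:,::-1])
E
```

```text
t 16.25 tcp [ 0.4704 -0.3738  0.0268] [ 1.7999e+02 -1.0000e-02 -1.6700e+02] w 0.0439 F [-0.3  0.5  0. ]
shift [ 0.0007 -0.0011  0.0028] roll -0.0001 j [-19.9  26.4 -23.   -0.  -40.7 -57.1]
```

View pics/s7.png

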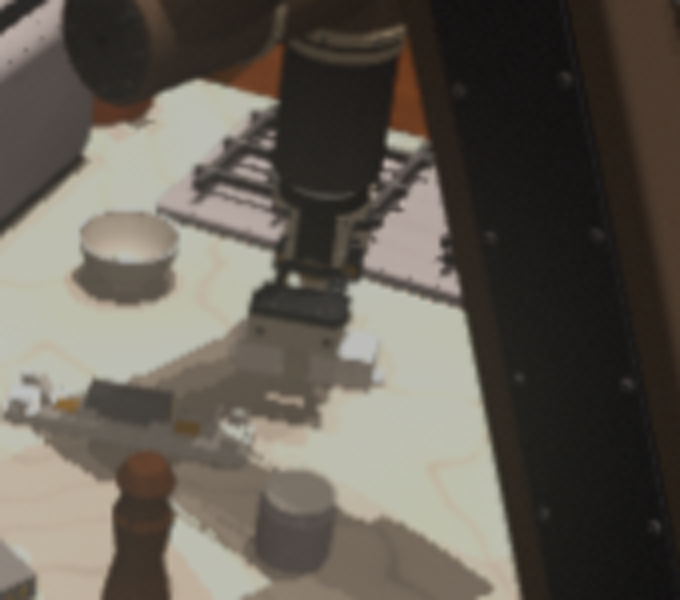

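View pics/w7.png

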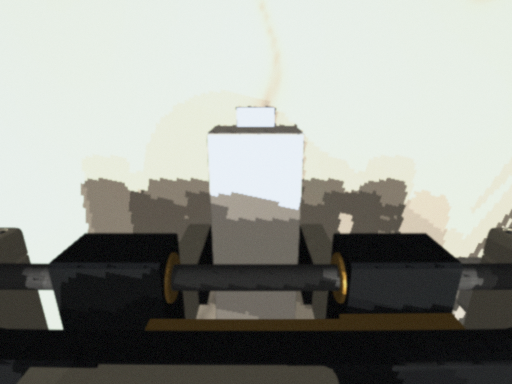

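The cover has turned nearly level on the counter: top face at wrist (256,180), ear at (256,117). I'll let go so it settles flat, then measure.

Call:
step_arm(motion=[[0.065,0,0,0,0],[0.065,0,0,0,0],[0.065,0,0,0,0]])

```text
time_s: 16.73
tcp_pos: [0.4706, -0.3739, 0.0272]
eef_rot: [-180.0, 0.0, -167.0]
contact_force: [-1.4, -0.5, 0.5]
gripper_width: 0.0636
```

```bash
cat > mc.py <<'E'
from h import *
from plant import capture,r
from scipy.spatial.transform import Rotation as Ro
def cov(z0=.032,half=.003):
    c=capture("wrist"); s=r.get_state()
    R=Ro.from_euler('xyz',s["eef_rot"],degrees=True).as_matrix()
    P,u,v=cloud(c); T=(P-s["tcp_pos"])@R
    ear=(abs(T[:,1])<.03)&(T[:,0]>.055)&(T[:,0]<.09)
    top=(abs(T[:,1])<.035)&(T[:,0]>.015)&(T[:,0]<.075)&(P[:,2]>z0-half)&(P[:,2]<z0+half)
    A=np.c_[T[top,0],np.ones(top.sum())]; f=np.linalg.lstsq(A,P[top,2],rcond=None)[0]
    print("top n",top.sum(),"z med",np.median(P[top,2]).round(4),"slope(rad)",f[0].round(3))
    t=T[top]; print("end x",np.percentile(t[:,0],[99,99.8]).round(4))
    for a in (.025,.035,.045,.053):
        k=abs(t[:,0]-a)<.004
        if k.sum()>10: print(" at x",a,"y",np.percentile(t[k,1],[1,99]).round(4),"mid",(np.percentile(t[k,1],[1,99]).mean()).round(4))
E
python3 - <<'E'
from mc import *
cov()
go(.47,-.375,.024,13)
E
```

```text
top n 9322 z med 0.0321 slope(rad) -0.003
end x [0.0649 0.0651]
 at x 0.025 y [-0.0211  0.0216] mid 0.0003
 at x 0.035 y [-0.0212  0.0218] mid 0.0003
 at x 0.045 y [-0.0212  0.0217] mid 0.0002
 at x 0.053 y [-0.0211  0.0217] mid 0.0003
t 16.77 tcp [ 0.4706 -0.3739  0.0272] [-1.7999e+02  1.0000e-02 -1.6700e+02] w 0.0645 F [ 0.6  0.8 -0.3]
shift [ 0.0008 -0.001   0.0032] roll -0.0001 j [-19.9  26.4 -22.9   0.  -40.7 -57.1]
```

The cover lies flat (slope -0.003 rad, top at 32.1 mm), with its centre 5 mm off the grip along tool x. I'll regrip it centred.

Call:
step_arm(motion=[[0.065,0.005,0.0003,0.004,0],[0.065,0.005,0.0003,0.004,0],[0.04,0.005,0.0003,0.004,0],[0.04,0.005,0.0003,0.004,0],[0.04,0.005,0.0003,0.004,0]], newtons=22)

```text
time_s: 17.4
tcp_pos: [0.4657, -0.3747, 0.0231]
eef_rot: [-180.0, 0.0, -167.0]
contact_force: [0.1, -0.8, -0.2]
gripper_width: 0.0441
```

Call:
step_arm(motion=[[0.04,0,0,0,0],[0.04,0,0,-0.02,0],[0.04,0,0,-0.05,0],[0.04,0,0,-0.09,0],[0.04,0,0,-0.09,0]])

```text
time_s: 18.02
tcp_pos: [0.4675, -0.3756, 0.1165]
eef_rot: [-179.8, 0.3, -167.0]
contact_force: [0.4, 0.3, -0.9]
gripper_width: 0.0435
```

```bash
python3 - <<'E'
from mc import *
s=r.get_state(); cov(s["tcp_pos"][2]+.009,.005)
go(.5568,-.2063,.115,13.2)
E
```

```text
top n 8614 z med 0.1253 slope(rad) -0.012
end x [0.0591 0.0593]
 at x 0.025 y [-0.0222  0.0207] mid -0.0007
 at x 0.035 y [-0.0222  0.0207] mid -0.0007
 at x 0.045 y [-0.0222  0.0206] mid -0.0008
 at x 0.053 y [-0.0222  0.0207] mid -0.0008
t 18.07 tcp [ 0.4663 -0.3749  0.1145] [-1.7990e+02  1.5000e-01 -1.6701e+02] w 0.0436 F [-1.1  0.2 -1.7]
shift [-0.1261  0.144  -0.0004] roll -0.0037 j [-20.1  19.9 -19.   -0.  -51.  -56.9]
```

Call:
step_arm(motion=[[0.04,-0.025,0.029,0,-0.003],[0.04,-0.057,0.065,0,-0.003],[0.04,-0.095,0.108,0,-0.003],[0.04,-0.12,0.137,0,-0.003],[0.04,-0.1261,0.144,0,-0.003]])

```text
time_s: 18.7
tcp_pos: [0.5564, -0.2039, 0.1118]
eef_rot: [180.0, -0.1, -166.7]
contact_force: [0.4, -1.1, -1.2]
gripper_width: 0.0443
```

Call:
step_arm(motion=[[0.04,0,0,0,0],[0.04,0,0,0,0],[0.04,0,0,0,0]])

```text
time_s: 19.08
tcp_pos: [0.5554, -0.207, 0.1129]
eef_rot: [180.0, -0.0, -166.9]
contact_force: [0.8, -0.8, 0.3]
gripper_width: 0.0439
```

```bash
cat > ml.py <<'E'
from mc import *
def light():
    c=capture("wrist"); s=r.get_state()
    R=Ro.from_euler('xyz',s["eef_rot"],degrees=True).as_matrix()
    P,u,v=cloud(c); T=(P-s["tcp_pos"])@R
    m=(P[:,2]>.010)&(P[:,2]<.031)&(abs(T[:,1])<.04)&(T[:,0]>.03)&(T[:,0]<.13)
    t=T[m]; print("light end x",np.percentile(t[:,0],[99,99.8]).round(4),"-> centre dx",(np.percentile(t[:,0],99.5)-.105).round(4))
    xs=np.arange(.066,.104,.004); mid=[]
    for a in xs:
        k=abs(t[:,0]-a)<.002
        mid.append(np.percentile(t[k,1],[2,98]).mean() if k.sum()>30 else np.nan)
    mid=np.array(mid); ok=~np.isnan(mid); f=np.polyfit(xs[ok],mid[ok],1); print("mids",mid.round(4),"slope",f[0].round(3),"y at 0",f[1].round(4))
    return c
E
python3 - <<'E'
from ml import *
s=r.get_state(); cov(s["tcp_pos"][2]+.009,.005)
c=light(); cv2.imwrite("pics/w8.png",c["image"][:,:,::-1])
go(.5568,-.2063,.115,13.2)
E
```

```text
top n 8826 z med 0.1219 slope(rad) -0.007
end x [0.0602 0.0604]
 at x 0.025 y [-0.0213  0.0216] mid 0.0001
 at x 0.035 y [-0.0214  0.0216] mid 0.0001
 at x 0.045 y [-0.0213  0.0215] mid 0.0001
 at x 0.053 y [-0.0213  0.0215] mid 0.0001
light end x [0.1035 0.1036] -> centre dx -0.0015
mids [0.0002 0.0006 0.0006 0.0002 0.0008 0.0006 0.0006 0.0006 0.0009 0.0007] slope 0.011 y at 0 -0.0004
t 19.18 tcp [ 0.5557 -0.2068  0.1131] [ 180.      0.   -166.91] w 0.0439 F [-0.7  0.3  0.1]
shift [-0.0012  0.0002 -0.0019] roll -0.0018 j [ -1.5  19.6 -19.6  -0.  -50.7 -75.4]
```

View pics/w8.png

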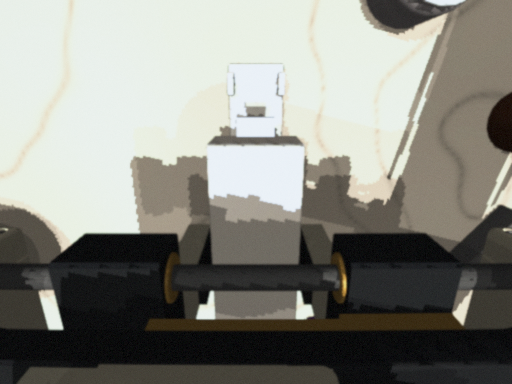

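Call:
step_arm(motion=[[0.04,-0.0015,0.0003,0.015,0],[0.04,-0.0015,0.0003,0.032,0],[0.04,-0.0015,0.0003,0.044,0],[0.04,-0.0015,0.0003,0.044,0],[0.04,-0.0015,0.0003,0.044,0]])

```text
time_s: 19.8
tcp_pos: [0.5577, -0.2054, 0.0691]
eef_rot: [-180.0, -0.0, -166.8]
contact_force: [-0.1, -0.1, -0.3]
gripper_width: 0.0439
```

```bash
python3 - <<'E'
from ml import *
s=r.get_state(); cov(s["tcp_pos"][2]+.009,.005)
c=light(); cv2.imwrite("pics/w9.png",c["image"][:,:,::-1])
go(.5568,-.2063,.040,13.2)
E
```

```text
top n 8830 z med 0.0781 slope(rad) -0.008
end x [0.0603 0.0604]
 at x 0.025 y [-0.0213  0.0217] mid 0.0002
 at x 0.035 y [-0.0213  0.0215] mid 0.0001
 at x 0.045 y [-0.0213  0.0216] mid 0.0001
 at x 0.053 y [-0.0212  0.0216] mid 0.0002
light end x [0.1056 0.1058] -> centre dx 0.0007
mids [-0.0003 -0.0004 -0.     -0.     -0.     -0.     -0.     -0.     -0.
 -0.    ] slope 0.008 y at 0 -0.0007
t 19.9 tcp [ 0.5579 -0.2054  0.0696] [-1.7998e+02  5.0000e-02 -1.6682e+02] w 0.0441 F [-0.4 -1.  -0.6]
shift [ 0.0013 -0.0006  0.0296] roll -0.0004 j [ -1.4  22.7 -21.9   0.  -45.4 -75.4]
```

View pics/w9.png

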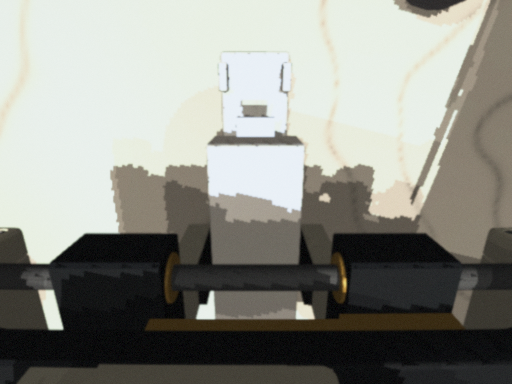

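The ear at wrist (255,125) lines up with the hook at (255,108). I'm pressing down in small steps.

Call:
step_arm(motion=[[0.04,0.0007,-0.0004,0.004,0],[0.04,0.0007,-0.0004,0.008,0],[0.04,0.0007,-0.0004,0.011,0],[0.04,0.0007,-0.0004,0.014,0]], newtons=26)

```text
time_s: 20.4
tcp_pos: [0.5568, -0.2059, 0.0548]
eef_rot: [180.0, -0.0, -166.8]
contact_force: [-0.1, 0.3, -0.1]
gripper_width: 0.0437
```

Call:
step_arm(motion=[[0.04,0,0,0.003,0],[0.04,0,0,0.005,0],[0.04,0,0,0.007,0],[0.04,0,0,0.009,0]])

```text
time_s: 20.9
tcp_pos: [0.558, -0.2061, 0.0471]
eef_rot: [-179.9, 0.1, -166.8]
contact_force: [-0.7, 0.9, 8.2]
gripper_width: 0.0442
```

```bash
python3 - <<'E'
from ml import *
s=r.get_state(); cov(s["tcp_pos"][2]+.009,.006)
go(.5568,-.2063,.040,13.2)
E
```

```text
top n 8773 z med 0.056 slope(rad) -0.012
end x [0.0599 0.06  ]
 at x 0.025 y [-0.0213  0.0215] mid 0.0001
 at x 0.035 y [-0.0214  0.0215] mid 0.0001
 at x 0.045 y [-0.0213  0.0216] mid 0.0001
 at x 0.053 y [-0.0213  0.0215] mid 0.0001
t 20.95 tcp [ 0.5578 -0.2062  0.0467] [-1.7995e+02  1.1000e-01 -1.6681e+02] w 0.0436 F [-0.3 -1.7  3. ]
shift [0.001  0.0001 0.0067] roll -0.0002 j [ -1.5  24.4 -23.    0.  -42.5 -75.4]
```

Call:
step_arm(motion=[[0.04,0,0,0.002,0],[0.04,0,0,0.004,0],[0.04,0,0,0.006,0],[0.04,0,0,0.0075,0]])

```text
time_s: 21.45
tcp_pos: [0.5576, -0.206, 0.0393]
eef_rot: [-180.0, 0.1, -166.8]
contact_force: [1.1, 0.5, 4.4]
gripper_width: 0.0441
```

```bash
python3 - <<'E'
from ml import *
s=r.get_state(); cov(s["tcp_pos"][2]+.009,.006)
go(.5568,-.2063,.040,13.2)
E
```

```text
top n 8905 z med 0.0484 slope(rad) -0.021
end x [0.0603 0.0604]
 at x 0.025 y [-0.0213  0.0216] mid 0.0002
 at x 0.035 y [-0.0213  0.0215] mid 0.0001
 at x 0.045 y [-0.0212  0.0215] mid 0.0001
 at x 0.053 y [-0.0212  0.0216] mid 0.0002
t 21.5 tcp [ 0.5576 -0.206   0.039 ] [-1.7996e+02  8.0000e-02 -1.6681e+02] w 0.0436 F [ 2.4 -0.   4. ]
shift [ 0.0009 -0.0001 -0.001 ] roll -0.0002 j [ -1.4  24.9 -23.4   0.  -41.6 -75.4]
```

Call:
step_arm(motion=[[0.04,0,0,0.001,0],[0.04,0,0,0.002,0],[0.04,0,0,0.002,0]])

```text
time_s: 21.88
tcp_pos: [0.5578, -0.206, 0.0385]
eef_rot: [-179.9, 0.1, -166.8]
contact_force: [-2.7, 2.9, 17.5]
gripper_width: 0.0441
```

```bash
python3 - <<'E'
from ml import *
s=r.get_state(); cov(s["tcp_pos"][2]+.009,.006)
go(.5568,-.2063,.040,13.2)
E
```

```text
top n 8923 z med 0.0481 slope(rad) -0.011
end x [0.0602 0.0603]
 at x 0.025 y [-0.0213  0.0216] mid 0.0002
 at x 0.035 y [-0.0212  0.0216] mid 0.0002
 at x 0.045 y [-0.0213  0.0216] mid 0.0002
 at x 0.053 y [-0.0212  0.0216] mid 0.0002
t 21.93 tcp [ 0.5578 -0.206   0.0385] [-1.7994e+02  1.1000e-01 -1.6679e+02] w 0.0442 F [-3.3  3.1 17.4]
shift [ 0.0011 -0.0001 -0.0015] roll 0.0001 j [ -1.4  25.  -23.4   0.  -41.5 -75.4]
```

Force rose to 17 N against a stop and the cover has levelled. I'll let go, back up and inspect.

Call:
step_arm(motion=[[0.04,0,0,-0.002,0],[0.065,0,0,-0.002,0],[0.065,0,0,-0.002,0],[0.065,0,0,-0.002,0]])

```text
time_s: 22.42
tcp_pos: [0.5566, -0.2059, 0.0382]
eef_rot: [180.0, -0.0, -166.8]
contact_force: [0.4, 0.1, 0.4]
gripper_width: 0.0633
```

Call:
step_arm(motion=[[0.065,0,0,-0.02,0],[0.065,0,0,-0.06,0],[0.065,0,0,-0.11,0],[0.065,0.03,0,-0.16,0],[0.065,0.08,0,-0.2,0]])

```text
time_s: 23.05
tcp_pos: [0.4803, -0.224, 0.2393]
eef_rot: [-180.0, 0.1, -166.8]
contact_force: [-0.7, -0.8, 0.7]
gripper_width: 0.0645
```

Call:
step_arm(motion=[[0.065,0.03,-0.05,-0.02,0],[0.065,0.04,-0.1,-0.02,0],[0.065,0.04,-0.15,-0.02,0],[0.065,0.04,-0.2,-0.02,0],[0.065,0.04,-0.2,-0.02,0]])

```text
time_s: 23.68
tcp_pos: [0.4865, -0.4304, 0.2557]
eef_rot: [179.9, -0.1, -167.0]
contact_force: [-0.9, -0.1, -0.7]
gripper_width: 0.0652
```

```bash
python3 - <<'E'
from h import *
from plant import capture,spotter,r
print(np.round(r.get_state()["tcp_pos"],3))
a=np.radians(13.2); ux=np.array([np.cos(a),np.sin(a)]); uy=np.array([-ux[1],ux[0]])
for n,b in (("top",(300,390,140,260)),("side",(250,340,150,225))):
    c=capture(n)
    P,u,v=cloud(c); q=P[:,:2]-[.5567,-.2063]; X=q@ux; Y=q@uy
    m=(abs(X)<.09)&(abs(Y)<.04)&(P[:,2]>.044)&(P[:,2]<.056)
    t=P[m]; print(n,"cover",*rect(t),m.sum(),"z",np.median(t[:,2]).round(4),"fit",np.linalg.lstsq(np.c_[X[m],Y[m],np.ones(m.sum())],t[:,2],rcond=None)[0].round(4))
    for s in (1,-1):
        k=(abs(s*X-.07)<.02)&(abs(Y)<.012)
        print(s,[(int(1000*x0),P[k&(abs(s*X-x0)<.002),2].round(4).tolist()[:0],np.percentile(P[k&(abs(s*X-x0)<.002),2],[20,80]).round(3).tolist()) for x0 in np.arange(.052,.09,.004) if (k&(abs(s*X-x0)<.002)).sum()>2])
    cv2.imwrite(f"pics/{n}9.png",cv2.resize(c["image"][b[2]:b[3],b[0]:b[1],::-1],None,fx=6 if n=="side" else 5,fy=6 if n=="side" else 5,interpolation=cv2.INTER_CUBIC))
    for l in ("hook_a_tip","ear_a"): print(l,[(round(d["p"],2),np.round(d["location"],4).tolist()) for d in spotter.tip_of(n,l)])
E
```

```text
[ 0.486 -0.43   0.256]
top cover [ 556.5 -206. ] [119.6  44.8] 13.0 694 z 0.0482 fit [ 0.0006 -0.0001  0.0483]
1 [(52, [], [0.58, 0.652]), (55, [], [0.051, 0.645]), (59, [], [0.591, 0.631]), (63, [], [0.018, 0.021]), (67, [], [0.017, 0.029]), (71, [], [0.02, 0.037]), (75, [], [0.015, 0.039]), (79, [], [0.014, 0.019]), (83, [], [0.013, 0.018]), (87, [], [0.015, 0.019])]
-1 [(52, [], [0.682, 0.688]), (55, [], [0.685, 0.689]), (59, [], [0.687, 0.691]), (63, [], [0.688, 0.693]), (67, [], [0.556, 0.695]), (71, [], [0.691, 0.696]), (75, [], [0.691, 0.698]), (79, [], [0.692, 0.699]), (83, [], [0.693, 0.7]), (87, [], [0.694, 0.701])]
hook_a_tip [(0.77, [0.6252, -0.1912, 0.0247])]
ear_a [(0.6, [0.622, -0.191, 0.0166])]
side cover [ 554.8 -203.6] [120.6  50.1] 12.8 300 z 0.0474 fit [-0.0012  0.0157  0.0473]
1 [(52, [], [0.049, 0.598]), (55, [], [0.049, 0.598]), (59, [], [0.588, 0.601]), (63, [], [0.022, 0.601]), (67, [], [0.025, 0.033]), (71, [], [0.023, 0.035]), (75, [], [0.017, 0.038]), (79, [], [0.016, 0.016]), (83, [], [0.014, 0.016]), (87, [], [0.014, 0.016])]
-1 [(52, [], [0.046, 0.048]), (55, [], [0.045, 0.048]), (59, [], [0.026, 0.048]), (63, [], [0.018, 0.021]), (67, [], [0.016, 0.021]), (71, [], [0.017, 0.031]), (75, [], [0.015, 0.037]), (79, [], [0.013, 0.017]), (83, [], [0.015, 0.017]), (87, [], [0.014, 0.017])]
hook_a_tip [(0.91, [0.6169, -0.188, 0.0215]), (0.16, [0.5027, 0.4465, 0.0005])]
ear_a [(0.93, [0.6215, -0.1889, 0.0163]), (0.59, [0.4903, -0.2242, 0.0132])]
```

View pics/top9.png

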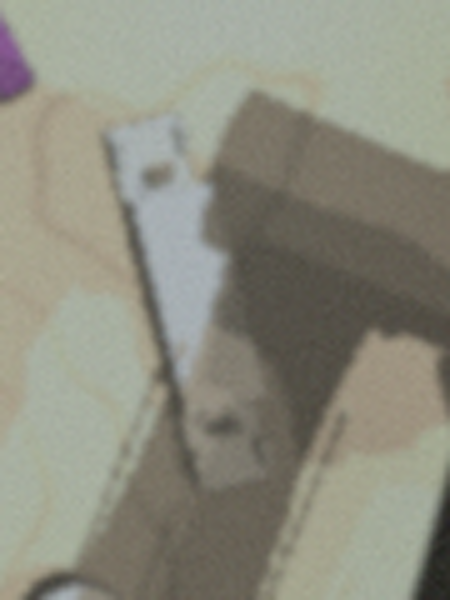

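View pics/side9.png

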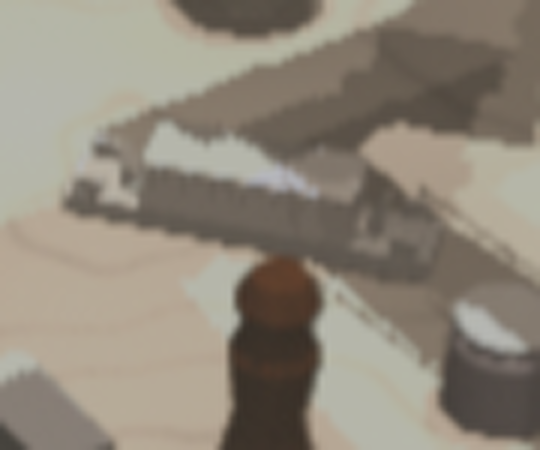

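Cover's top is at 48.2 mm (home is 48), level to 0.001 rad, centred within 1 mm, yaw 13.0° against 13.2°. Both hook tops are at 75 mm, which is upright. Handing in.

```bash
python3 - <<'E'
from plant import workorder
print(workorder.close_job())
E
```

```text
the job is handed in; nothing more can be done
None
```

I put the slim grey pack in the light's pocket, then fitted the cover over it, let go and moved the arm clear. The job was handed in at about 24 s of the 72 s allowed. No verdict was reported.

The tool can't tilt, so I took the cover off the stand at its 35° slope. I levelled it by setting it down on free counter, regripped it at its middle, and pressed it straight down with 22 to 26 N of grip. The highest pressing force I read was about 17 N. I read it only at the end of each short move, so brief peaks between readings could have been higher.

**Last checks**
- **Pack:** before the cover went on, its centre was within 1 mm of the light's middle and its top was at 42 mm, as expected for a pack on the pocket floor. The top picture gave 11.1° against the light's 13.4°, which is within the tolerance and the measuring noise.
- **Cover:** from the top camera its top was at 48.2 mm (48 is home), level to 0.001 rad, centred within 1 mm and in line within 0.4°.
- **Hooks:** both hook tops were seen at rest height, 75 mm from the light's middle. I judged the clicks from this and from the cover's height, not from the joint values.

**Disagreements**
- The side camera showed the cover about 2–3 mm off sideways and with a small sideways slope (0.016 rad). That view was partly shaded, so I trusted the top camera.
- The arm blocked the top camera's view of the hook at the light's -x end, so that one was checked only from the side.

I made no separate final check of the bystanders' positions. I noticed no contact with any of them.

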